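Put the grout sprayer away: blow off the pressure and lock the pump down

ROBOT

A 6-joint arm with a two-finger parallel gripper is mounted at the origin on the work surface; the furniture and walls round the work are solid. World frame = base frame: x ahead of the robot, y to its left, z up, the work surface at z = 0. Lengths are in m, angles in degrees, forces in N, time in s.
With the tool pointing down it reaches from about 0.325 to 0.85 m from the base axis. Payload 15.5 kg.
Tool frame: the origin (TCP) lies midway between the tips of the shut fingers; the grasp point (between the pads) lies 19 mm behind it; z points along the fingers, y is the line along which they close (so a half turn about z gives the same grasp; the last joint's range is limited). The gripper opens to 91 mm and grips with 3 to 60 N. Pads are 32 mm wide; open, the fingers measure 118 mm over their backs; the gripper's body (76 mm by 178 mm) begins 60 mm behind the grasp point.
Start: joints at [69.242, 28.281, 77.091, -0, 74.628, -5.472], TCP at [0.165, 0.603, 0.214] pointing down, gripper open.
Joint ranges: [-166.48, 166.48], [-47.26, 123.95], [12.59, 153.08], [-70.14, 250.14], [6.76, 159.57], [-176.63, 176.63]. Speed limits (degrees/s): [108.29, 108.29, 147.25, 172.46, 172.46, 172.46].

INTERFACE

Orientations are given as a 3x3 rotation matrix whose columns are the frame's x, y, z axes.
In Python, from bench import ctrl gives the robot as it stands. The module is installed in compiled form; this text tells all that it offers. Calls block until the motion is done:
- ctrl.goto(position, orientation): joint-space move of the TCP to a pose.
- ctrl.move_l(position, vel=0.15, ori=None, contact_N=None): straight line of the TCP; ori=None keeps the orientation; vel is the mean speed in m/s. With contact_N (N) it stops when the force on the tool has changed by that much, and returns True; else False.
- ctrl.movej(angles): joint-space move.
- ctrl.command_gripper(opening): opening from 0.0 (shut) to 1.0 (fully open); the grip force is fixed at half the most; returns when the fingers have stopped.
- ctrl.sleep(seconds).
- ctrl.ik(position, orientation): joint angles nearest the present ones, or None.
- ctrl.read_camera(name): name is "scene" or "top"; returns the picture (420x560x3 uint8, blue, green, red); there is no depth.
- ctrl.camera_params(name): a dict with "fx", "fy", "cx", "cy" (pixels), "D" ([k1, k2, p1, p2, k3] as OpenCV has them; the pictures are not rectified), "pose" (4x4, takes a point from camera to world coordinates). Camera axes: x right, y up, looking along -z (the intrinsics and any distortion apply to the point x, -y, -z); pixel columns grow to the right and rows downward; lengths in m; the calibration is good to about 2 mm. A picture is of the moment at which its call begins. camera_params takes no time and is no camera call.
A pose or a line that the arm cannot do raises ctrl.MotionError and nothing moves.
- ctrl.sign_off(): hands the job in; it is judged then, once.
Readings, each from a call of its own:
- ctrl.current_t(): time.
- ctrl.current_q(): joint angles.
- ctrl.current_dq(): joint speeds.
- ctrl.current_effort(): joint torques, N m.
- ctrl.current_tool_pos(): TCP position.
- ctrl.current_eef_rot(): TCP orientation.
- ctrl.current_contact_force(): force on the tool from outside, world axes, zero at the start.
- ctrl.current_wrist_torque(): the same for the moment, N m.
- ctrl.current_grip_width(): opening from 0.0 (shut) to 1.0 (fully open).
- ctrl.current_grasp_force(): force on a finger pad.
Only numpy, scipy, OpenCV 4.12 (cv2) and the standard library are available. Lean on these libraries where they do the work, as an engineer would, in place of code of your own. Each camera call takes 0.05 s, during which the arm holds its last target. There are 200 camera calls.

TASK

Make the pump sprayer ready to be carried away: first squeeze its orange thumb trigger fully against the grip, hold it for a good second to blow off the pressure, and let it go. Then lock the pump down: push the orange T-handle, turning it clockwise to feel for the place where its lugs drop through the collar, press it to its stop, turn it clockwise under the collar as far as it goes and let it rise into its lock, where it must stay by itself. Leave the sprayer standing upright where it is (a few centimetres do not matter) and do not disturb the glass, the spatula and the stone slab beside it.

Things in the scene. Friction and masses are not known exactly. Their poses are not given: they have to be found in the camera images.
- sprayer: Loose hand pump sprayer standing upright: round white tank 104 mm in diameter, black head, 1.4 to 2.2 kg. Origin: centre of its underside, on the pump's axis; z up along that axis. The orange nozzle with brass tip points to +x (84 mm out, 162 mm high); the black grip, 26 mm wide, sticks out to -x (end 127 mm out, top 175 mm high).
- collar_top (a point): Centre of the flat top of the black collar (55 mm in diameter, on the pump's axis, 196 mm above the underside). Its lip has two gates, half a turn apart, for the handle's two lugs; the collar may be screwed on to any angle, so where they lie is not known beforehand (they show from above where the handle does not hide them). A lug fits its gate with about 12 degrees to spare either way.
- trigger (a joint): Orange thumb trigger, 22 mm wide, over the grip, hinged at its inner end and sprung up. 0 = released, 0.20 rad = fully squeezed against the grip (about 4.5 N at the pad).
- trigger_pad (a point): Middle of the ribbed pad on top of the trigger, 96 mm out from the pump's axis over the grip, about 200 mm high when released; a full squeeze carries it about 12 mm down. Its axes are those of the sprayer while released.
- pump_rod (a joint): Travel of the sprung pump rod, downward: 0 = up, 0.045 m = at its stop (8 N rising to 16 N). At 0.030 the lugs land on the lip unless over the gates. Below the lip the handle turns clockwise, about 78 degrees from mid-gate to the end wall, only while held within 3 mm of the stop; let go at the end it rises 6 mm and stays locked at about 0.039.
- pump_handle (a joint): Turn of the T-handle, clockwise seen from above is positive; at 0 its bar lies along the sprayer's x axis. It turns freely while the pump is up. At the start a gate lies somewhere between 20 and 105 degrees clockwise of the lugs.
- pump_grip (a point): Middle of the T-handle's bar, on the pump's axis: orange bar 66 mm long (its own x axis), 16 mm wide (y), 22 mm high; 267 mm above the underside while the pump is up. The two lugs stand out along its x axis, 41 mm below this point. A stem 35 mm long below the bar keeps it 13 mm or more above the collar.
- glass: Glass tumbler, 77 mm in diameter, 85 mm high, near the sprayer. Origin: centre of its underside. To be left alone.
- grout_spatula: Grout spatula with wooden handle, 195 x 42 x 16 mm, lying near the sprayer. Origin: centre of its underside. To be left alone.
- stone_slab: Greenish stone slab, 58 x 102 x 14 mm, lying near the sprayer. Origin: centre of its underside. To be left alone.

How it is judged:
By the outcome, as a careful person would: the job done as asked, in the order asked, and still so for the second after the job is handed in, with the robot touching nothing.
It also fails if it takes over 67 s, if anything falls off the work surface, if the arm or the gripper's body presses on something with over 40 N, if the wrist force passes 120 N, or if a joint passes its speed limit or range.

## Working session

There is one attempt and no reset: what is moved stays moved. The work goes in short steps, each a Python script; the robot and the scene stay as the last script left them, time stands still between calls to the robot, and variables do not carry over. Pictures are saved under pics/ and viewed, at most 10 in all, crops included, and the job is handed in when it is done.

```bash
mkdir -p pics; python3 - <<'E'
from bench import ctrl
import cv2,numpy as np
a=ctrl.read_camera("scene");b=ctrl.read_camera("top")
cv2.imwrite("pics/scene0.png",a);cv2.imwrite("pics/top0.png",b)
for n in("scene","top"):
    print(n,ctrl.camera_params(n))
print(ctrl.current_t())
E
```

```text
scene {'fx': 435.19264564967494, 'fy': 435.19264564967494, 'cx': 281.44534561362093, 'cy': 208.79631496302545, 'D': array([-0.12570958,  0.        ,  0.        ,  0.        ,  0.        ]), 'pose': array([[ 0.90202102,  0.21985677, -0.37151188,  0.12019427],
       [-0.43125609,  0.49759634, -0.75260618, -0.80002881],
       [ 0.01939738,  0.83908336,  0.54365693,  0.7153143 ],
       [ 0.        ,  0.        ,  0.        ,  1.        ]])}
top {'fx': 385.84329154035794, 'fy': 385.84329154035794, 'cx': 279.94586995236506, 'cy': 207.41985239034284, 'D': array([-0.00600715,  0.        ,  0.        ,  0.        ,  0.        ]), 'pose': array([[-0.00285552,  0.99877731, -0.04935304,  0.41808457],
       [-0.99904529, -0.0050008 , -0.04339942, -0.09393277],
       [-0.04359316,  0.049182  ,  0.99783805,  1.03840664],
       [ 0.        ,  0.        ,  0.        ,  1.        ]])}
0.1
```

View pics/scene0.png

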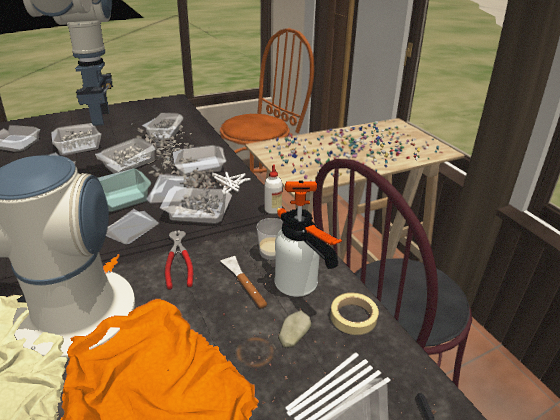

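View pics/top0.png

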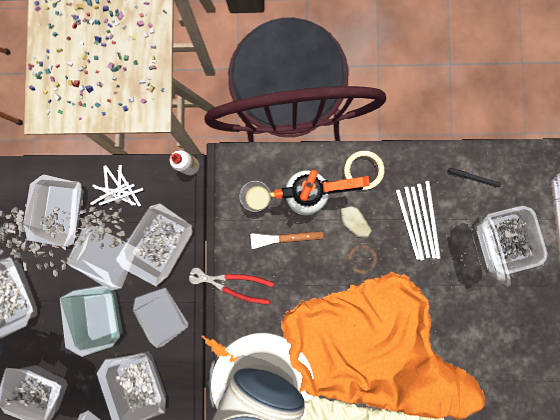

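The sprayer is at about (308,190) in top and (300,240) in scene. Its nozzle points left in top, and the grip and trigger point right to about (365,182). The glass is at (257,197), the spatula at (290,238) and the slab at (356,221). A chair back stands beyond the table edge. I'll zoom in next.

```bash
python3 - <<'E'
import cv2
a=cv2.imread("pics/top0.png")[150:240,235:395];b=cv2.imread("pics/scene0.png")[160:310,240:390]
cv2.imwrite("pics/t1.png",cv2.resize(a,None,fx=5,fy=5,interpolation=cv2.INTER_CUBIC))
cv2.imwrite("pics/s1.png",cv2.resize(b,None,fx=4,fy=4,interpolation=cv2.INTER_CUBIC))
E
```

```text
(no output)
```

View pics/t1.png

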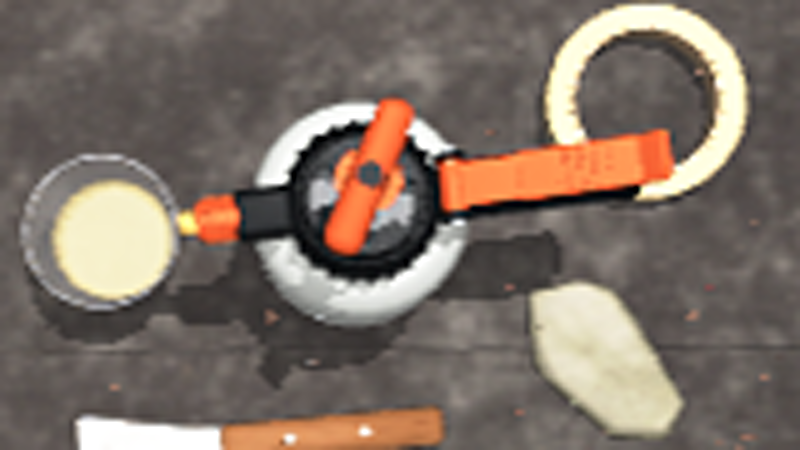

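View pics/s1.png

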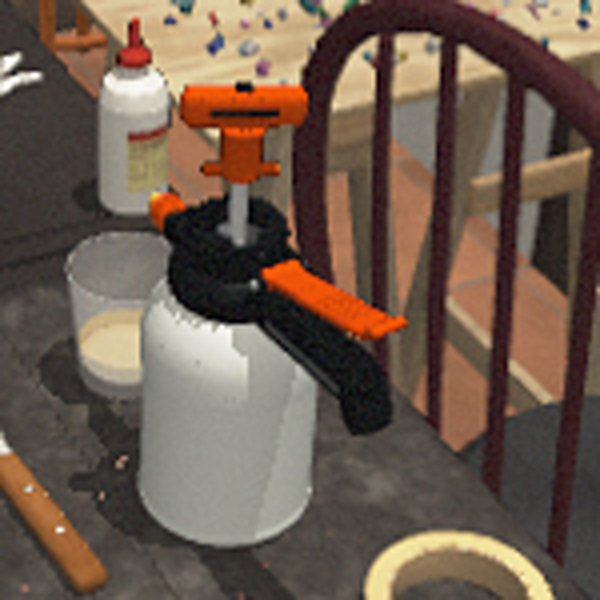

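```bash
cat > h.py <<'E'
import cv2,numpy as np
from bench import ctrl
def ray(n,px):
    p=ctrl.camera_params(n);K=np.array([[p['fx'],0,p['cx']],[0,p['fy'],p['cy']],[0,0,1]])
    u=cv2.undistortPoints(np.array([[px]],float),K,p['D'])[0,0]
    d=p['pose'][:3,:3]@np.array([u[0],-u[1],-1]);return p['pose'][:3,3],d/np.linalg.norm(d)
def plane(n,px,z):
    o,d=ray(n,px);return o+d*(z-o[2])/d[2]
def tri(pt,ps):
    o1,d1=ray("top",pt);o2,d2=ray("scene",ps)
    s=np.linalg.lstsq(np.c_[d1,-d2],o2-o1,rcond=None)[0]
    a,b=o1+s[0]*d1,o2+s[1]*d2;return (a+b)/2,np.linalg.norm(a-b)
def orange(im):
    h=cv2.cvtColor(im,cv2.COLOR_BGR2HSV);return cv2.inRange(h,(3,170,120),(16,255,255))
E
python3 - <<'E'
from h import *
T=lambda c:(235+(c[0]+.5)/5-.5,150+(c[1]+.5)/5-.5)
S=lambda c:(240+(c[0]+.5)/4-.5,160+(c[1]+.5)/4-.5)
for n,t,s in [("bar dot",(369,172),(243,87)),("trig tip +",(672,178),(362,335)),("trig tip -",(668,131),(405,322)),("trig inner near",(447,210),(262,272)),
  ("barL",(345,252),(181,88)),("barR",(397,99),(305,88)),("nozzle",(180,224),(153,205))]:
    print(n,*[np.round(v,4) for v in tri(T(t),S(s))])
for n,c,z in [("pad a",(580,165),.2),("glassrim",(100,232),.085),("slab",(607,360),.014)]:print(n,plane("top",T(c),z).round(3))
for n,box in (("top",(150,240,235,395)),("scene",(160,310,240,390))):
    m=orange(cv2.imread(f"pics/{n}0.png"));k=np.zeros_like(m);r=box;k[r[0]:r[1],r[2]:r[3]]=m[r[0]:r[1],r[2]:r[3]]
    for c in cv2.findContours(k,cv2.RETR_EXTERNAL,cv2.CHAIN_APPROX_NONE)[0]:
        if cv2.contourArea(c)>15:print(n,cv2.minAreaRect(c),cv2.contourArea(c))
# chair rail top (est): top px vs scene px of the rail's apex & near side
print("chair",tri((296,108),(352,162)))
E
```

```text
bar dot [ 0.5007 -0.1167  0.2777] 0.0023
trig tip + [ 0.5028 -0.2472  0.2085] 0.0067
trig tip - [ 0.5249 -0.2467  0.2089] 0.0025
trig inner near [ 0.4949 -0.1544  0.1871] 0.0007
barL [ 0.4694 -0.1073  0.2792] 0.0015
barR [ 0.5303 -0.1283  0.2764] 0.0013
nozzle [ 0.4905 -0.0338  0.1582] 0.0023
pad a [ 0.513 -0.211  0.2  ]
glassrim [0.494 0.011 0.085]
slab [ 0.43  -0.25   0.014]
top ((278.0, 193.5), (9.0, 8.0), 90.0) 57.0
top ((345.6800231933594, 183.75999450683594), (9.899495124816895, 46.66904830932617), 81.8698959350586) 388.5
top ((309.45001220703125, 185.14999389648438), (11.700427055358887, 32.25522994995117), 18.434946060180664) 230.5
scene ((256.9200134277344, 296.55999755859375), (21.600000381469727, 6.800000190734863), 53.13010025024414) 61.5
scene ((322.6147155761719, 234.7156219482422), (37.38615798950195, 8.940168380737305), 28.300758361816406) 231.0
scene ((280.71954345703125, 211.52438354492188), (6.090776443481445, 8.589556694030762), 51.34019088745117) 32.5
scene ((300.82061767578125, 193.19496154785156), (23.604516983032227, 31.181276321411133), 87.61405944824219) 377.0
scene ((255.47061157226562, 168.3823699951172), (18.007352828979492, 8.746427536010742), 30.963762283325195) 18.0
chair (array([ 0.6483857 , -0.09116949,  0.28203405]), np.float64(0.010202344388389926))
```

```bash
python3 - <<'E'
from h import *
def proj(n,P):
    p=ctrl.camera_params(n);c=np.linalg.inv(p['pose'])@np.r_[P,1];v=np.array([[c[0],-c[1],-c[2]]])
    return cv2.projectPoints(v,np.zeros(3),np.zeros(3),np.array([[p['fx'],0,p['cx']],[0,p['fy'],p['cy']],[0,0,1]]),p['D'])[0][0,0].round(0)
# chair rail seen in top: at which height does it match scene?
for px in [(230,125),(262,127),(296,122),(340,113),(375,103),(262,100),(296,93),(340,90)]:
    print(px,[(z,plane("top",px,z)[:2].round(2).tolist(),proj("scene",plane("top",px,z)).tolist()) for z in(.05,.15,.25,.35,.45)])
z=np.array([0,0,-1.])
def R(a):
    a=np.radians(a);x=np.array([np.cos(a),np.sin(a),0]);return np.c_[x,np.cross(z,x),z]
for a in range(161,-220,-20):
    q=ctrl.ik(np.array([.5,-.117,.25]),R(a));print(a,None if q is None else np.round(q,0))
for a in (96.3,-83.7):print(ctrl.ik(np.array([.5106,-.2125,.2]),R(a)))
E
```

```text
(230, 125) [(0.05, [0.68, 0.08], [322.0, 208.0]), (0.15, [0.66, 0.06], [319.0, 182.0]), (0.25, [0.63, 0.04], [316.0, 152.0]), (0.35, [0.6, 0.03], [312.0, 118.0]), (0.45, [0.58, 0.01], [308.0, 78.0])]
(262, 127) [(0.05, [0.68, -0.0], [336.0, 224.0]), (0.15, [0.65, -0.01], [332.0, 196.0]), (0.25, [0.62, -0.02], [328.0, 163.0]), (0.35, [0.6, -0.03], [323.0, 127.0]), (0.45, [0.57, -0.04], [318.0, 85.0])]
(296, 122) [(0.05, [0.69, -0.09], [358.0, 241.0]), (0.15, [0.66, -0.09], [353.0, 210.0]), (0.25, [0.63, -0.09], [348.0, 176.0]), (0.35, [0.61, -0.09], [342.0, 137.0]), (0.45, [0.58, -0.09], [334.0, 92.0])]
(340, 113) [(0.05, [0.71, -0.21], [392.0, 265.0]), (0.15, [0.68, -0.2], [386.0, 231.0]), (0.25, [0.65, -0.18], [378.0, 193.0]), (0.35, [0.62, -0.17], [369.0, 150.0]), (0.45, [0.59, -0.16], [359.0, 102.0])]
(375, 103) [(0.05, [0.74, -0.3], [425.0, 285.0]), (0.15, [0.7, -0.28], [417.0, 249.0]), (0.25, [0.67, -0.26], [407.0, 208.0]), (0.35, [0.64, -0.24], [396.0, 162.0]), (0.45, [0.61, -0.21], [383.0, 110.0])]
(262, 100) [(0.05, [0.75, -0.0], [358.0, 218.0]), (0.15, [0.71, -0.01], [353.0,
[... 776 characters left out ...]
.  29.]
21 [-20.  17.  90.  -0.  73.  49.]
1 [-20.  17.  90.  -0.  73.  69.]
-19 [-20.  17.  90.  -0.  73.  89.]
-39 [-20.  17.  90.  -0.  73. 109.]
-59 [-20.  17.  90.  -0.  73. 129.]
-79 [-20.  17.  90.  -0.  73. 149.]
-99 [-20.  17.  90.  -0.  73. 169.]
-119 [ -20.   17.   90.   -0.   73. -171.]
-139 [ -20.   17.   90.   -0.   73. -151.]
-159 [ -20.   17.   90.   -0.   73. -131.]
-179 [ -20.   17.   90.   -0.   73. -111.]
-199 [-20.  17.  90.  -0.  73. -91.]
-219 [-20.  17.  90.  -0.  73. -71.]
[-2.87824664e+01  2.33404225e+01  8.84006541e+01 -2.54444375e-14
  6.82589234e+01 -3.50824664e+01]
[-2.87824664e+01  2.33404225e+01  8.84006541e+01 -2.54444375e-14
  6.82589234e+01  1.44917534e+02]
```

```bash
python3 - <<'E'
import cv2
a=cv2.imread("pics/top0.png")[70:240,190:400]
cv2.imwrite("pics/t2.png",cv2.resize(a,None,fx=3.5,fy=3.5,interpolation=cv2.INTER_CUBIC))
E
```

```text
(no output)
```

View pics/t2.png

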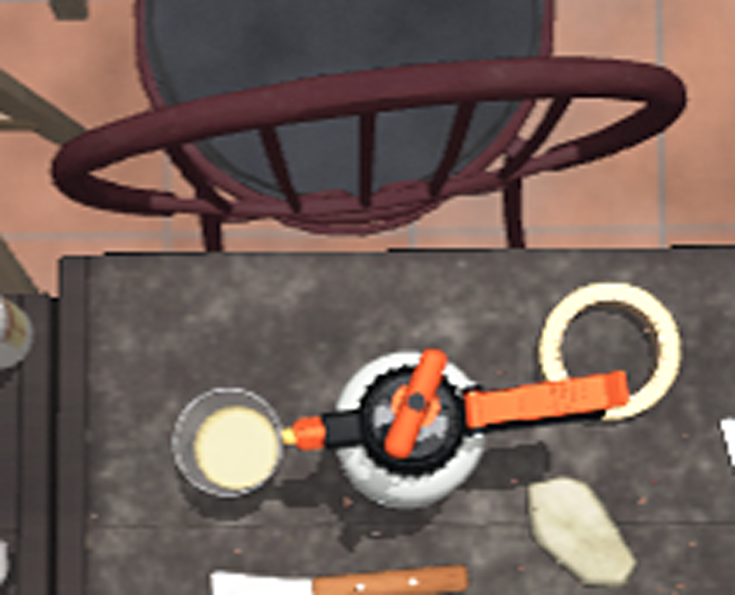

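The chair hoop stands at x≥0.66, so it is clear of the arm. The sprayer's axis is at (0.500,-0.117), with the bar at 161° and the trigger pad near (0.511,-0.212). Trigger first.

```bash
cat >> h.py <<'E'
Z=np.array([0,0,-1.])
def R(a):
    a=np.radians(a);x=np.array([np.cos(a),np.sin(a),0]);return np.c_[x,np.cross(Z,x),Z]
def st(s=""):print(s,"t%.2f"%ctrl.current_t(),"p",np.round(ctrl.current_tool_pos(),4),"F",np.round(ctrl.current_contact_force(),1),"M",np.round(ctrl.current_wrist_torque(),2),"g %.3f"%ctrl.current_grip_width(),"%.1f"%ctrl.current_grasp_force())
E
python3 - <<'E'
from h import *
p=np.array([.5106,-.2125,0])
ctrl.move_l([.165,.603,.37],vel=.3);ctrl.command_gripper(0.)
ctrl.goto(p+[0,0,.36],R(96.3));st()
ctrl.move_l(p+[0,0,.218],vel=.15);st("above")
for _ in range(1):
    c=ctrl.move_l(p+[0,0,.203],vel=.02,contact_N=1.5);st(c)
    c=ctrl.move_l(p+[0,0,.182],vel=.015,contact_N=8);st(c)
cv2.imwrite("pics/press.png",ctrl.read_camera("scene"))
E
```

```text
t5.23 p [ 0.5108 -0.2119  0.36  ] F [-0.2 -0.2  0.3] M [-0.09  0.01 -0.02] g 0.001 0.0
above t6.33 p [ 0.511  -0.2127  0.2188] F [ 0.4 -0.2  0.1] M [-0.13  0.04  0.02] g 0.004 0.0
False t7.23 p [ 0.5106 -0.2125  0.2031] F [-0.6 -0.3  0.8] M [-0.07  0.16  0.03] g 0.004 0.6
True t8.20 p [ 0.511  -0.213   0.1881] F [-2.   1.   9.5] M [0.2  0.42 0.04] g 0.007 4.8
```

```bash
python3 - <<'E'
from h import *
st();ctrl.sleep(1.0);st("held")
im=ctrl.read_camera("scene")[160:310,240:390];cv2.imwrite("pics/held.png",cv2.resize(im,None,fx=4,fy=4,interpolation=cv2.INTER_CUBIC))
ctrl.sleep(.4);p=ctrl.current_tool_pos();ctrl.move_l([.5106,-.2125,.23],vel=.06);st()
E
```

```text
t8.25 p [ 0.5109 -0.2129  0.1881] F [-2.1  1.2  9.4] M [0.01 0.34 0.03] g 0.005 5.1
held t9.25 p [ 0.5109 -0.2129  0.1881] F [-0.8  0.3  9.4] M [ 0.03  0.33 -0.01] g 0.001 4.8
 t10.55 p [ 0.5104 -0.2124  0.2297] F [ 0.  -0.1 -0.5] M [-0.03  0.07  0.07] g 0.004 0.0
```

View pics/held.png

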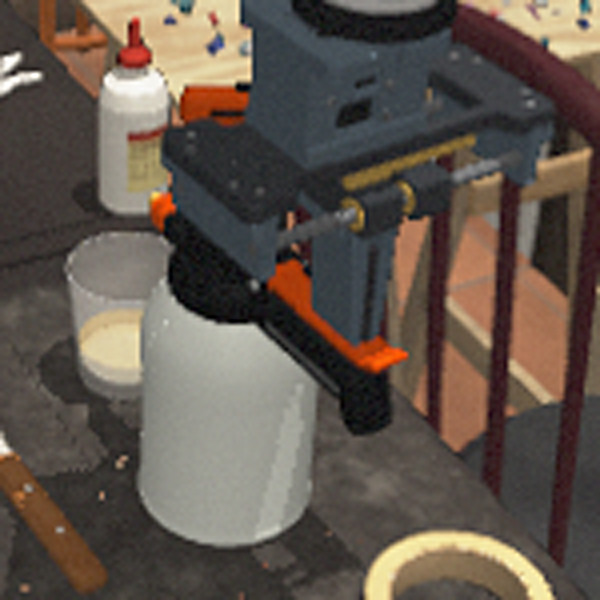

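The trigger lies flat on the grip, with its tip at about (385,355) in the crop, so the squeeze was full; the sprayer did not move. Next I'll grasp the handle, and use the first top picture for a hint about the gates.

```bash
python3 - <<'E'
from h import *
im=cv2.imread("pics/top0.png");h=cv2.cvtColor(im,cv2.COLOR_BGR2HSV)
A={}
for r in range(170,210):
    for c in range(290,330):
        d=plane("top",(c,r),.196)[:2]-[.5,-.117];rad=np.hypot(*d)
        if .010<rad<.029 and h[r,c,1]<90:A.setdefault(int(np.degrees(np.arctan2(d[1],d[0]))%360//15*15),[]).append((rad*1e3,int(h[r,c,2])))
for k in sorted(A):print(k,[ (round(a),v) for a,v in sorted(A[k])])
ctrl.move_l([.5106,-.2125,.36],vel=.25);ctrl.command_gripper(.6)
ctrl.goto([.5,-.117,.34],R(161));ctrl.move_l([.5,-.117,.250],vel=.12,contact_N=6);st()
ctrl.command_gripper(0.);st("grasped")
E
```

```text
0 [(11, 87), (13, 93), (22, 91), (22, 101), (24, 90), (24, 102), (26, 67), (27, 58), (27, 49), (28, 24), (29, 24)]
15 [(22, 93), (23, 90), (23, 84), (24, 92), (25, 101), (25, 101), (26, 85), (27, 53), (28, 47), (28, 30), (29, 18)]
30 [(20, 83), (21, 83), (22, 83), (23, 89), (24, 93), (25, 81), (26, 84), (27, 61), (27, 50), (28, 34), (29, 37)]
45 [(16, 132), (17, 84), (19, 67), (19, 99), (20, 68), (21, 103), (22, 75), (22, 68), (23, 74), (24, 61), (25, 82), (25, 72), (26, 71), (27, 52), (27, 54), (28, 36), (28, 41), (29, 40)]
60 [(14, 205), (15, 177), (16, 198), (17, 159), (18, 111), (19, 202), (20, 118), (21, 184), (22, 97), (23, 78), (23, 130), (24, 64), (25, 59), (25, 68), (26, 56), (27, 59), (28, 41), (28, 30), (29, 49)]
75 [(11, 191), (14, 200), (16, 194), (18, 192), (18, 196), (20, 195), (20, 198), (22, 167), (23, 162), (24, 83), (25, 62), (27, 35), (27, 47), (27, 44), (29, 37)]
90 [(11, 161), (13, 199), (14, 146), (16, 196), (16, 197), (18, 194), (18, 194), (18, 76), (20, 196), (20, 198), (21, 160), (22, 167), (22, 169), (23, 163), (24, 88), (25, 88), (25, 62), (27, 44), (27, 4
[... 1590 characters left out ...]
6, 57), (28, 35), (28, 45), (28, 33), (29, 44)]
270 [(17, 125), (19, 117), (20, 92), (22, 89), (22, 87), (24, 73), (24, 74), (24, 66), (26, 63), (26, 71), (27, 68), (28, 41), (28, 45), (29, 32)]
285 [(20, 66), (21, 82), (22, 103), (22, 37), (23, 83), (24, 99), (25, 87), (26, 80), (27, 65), (27, 66), (28, 42), (29, 24)]
300 [(23, 92), (23, 88), (24, 94), (25, 88), (26, 82), (26, 72), (28, 44), (28, 40), (29, 20)]
315 [(11, 86), (12, 85), (24, 81), (27, 44)]
330 [(11, 85), (14, 86), (14, 87)]
345 [(11, 86), (13, 86)]
 t14.01 p [ 0.5004 -0.1172  0.2506] F [0.2 0.  0.9] M [ 0.01 -0.    0.01] g 0.598 0.0
grasped t14.67 p [ 0.5001 -0.1168  0.2501] F [1.6 1.6 1.9] M [ 0.44 -0.12 -0.04] g 0.201 30.0
```

The bright gates lie at about 78° (mod 180), some 83° clockwise of the lugs. I'll turn there and probe.

```bash
python3 - <<'E'
from h import *
P=lambda s:[.5,-.117,.250-s]
ctrl.goto(P(0),R(120));ctrl.goto(P(0),R(78));st("turned")
ctrl.move_l(P(.026),vel=.04);st("s26")
c=ctrl.move_l(P(.037),vel=.02,contact_N=7);st(c)
E
```

```text
turned t16.17 p [ 0.5001 -0.117   0.2501] F [1.  2.4 4. ] M [ 0.43 -0.14 -0.02] g 0.198 30.0
s26 t16.97 p [ 0.5002 -0.117   0.2245] F [-1.2  4.6 11.4] M [0.7 0.2 0. ] g 0.203 30.0
False t17.67 p [ 0.5003 -0.117   0.2136] F [-0.6  5.8 13.3] M [0.82 0.3  0.04] g 0.199 30.0
```

```bash
python3 - <<'E'
from h import *
c=ctrl.move_l([.5,-.117,.250-.048],vel=.012,contact_N=5);st(c)
z=ctrl.current_tool_pos()[2];m0=ctrl.current_wrist_torque()[2]
a=78
while a>-20:
    a-=8 if a>24 else 3
    ctrl.goto([.5,-.117,z],R(a));m=ctrl.current_wrist_torque()[2]-m0;st(a)
    if abs(m)>.3:break
E
```

```text
True t18.39 p [ 0.5003 -0.1168  0.205 ] F [-2.6  1.9 14.9] M [ 0.35  0.62 -0.01] g 0.201 30.0
70 t18.66 p [ 0.5003 -0.117   0.2057] F [-1.2  4.7 14.9] M [0.85 0.4  0.01] g 0.202 30.0
62 t18.93 p [ 0.5003 -0.117   0.2057] F [-1.1  4.9 15.1] M [ 0.81  0.45 -0.1 ] g 0.202 30.0
54 t19.19 p [ 0.5003 -0.117   0.2057] F [-1.5  4.3 15.1] M [ 0.82  0.39 -0.09] g 0.205 30.0
46 t19.46 p [ 0.5003 -0.117   0.2057] F [-1.5  4.6 15.5] M [ 0.85  0.5  -0.06] g 0.202 30.0
38 t19.73 p [ 0.5003 -0.117   0.2058] F [-2.1  5.1 16. ] M [ 0.87  0.39 -0.04] g 0.203 30.0
30 t19.99 p [ 0.5003 -0.117   0.2057] F [-2.5  5.2 15.3] M [ 0.89  0.39 -0.03] g 0.200 30.0
22 t20.26 p [ 0.5003 -0.117   0.2057] F [-1.5  5.  15.3] M [0.89 0.48 0.03] g 0.203 30.0
19 t20.51 p [ 0.5003 -0.117   0.2057] F [-1.9  4.9 14.8] M [ 0.89  0.39 -0.01] g 0.201 30.0
16 t20.76 p [ 0.5003 -0.117   0.2057] F [-1.1  5.7 15.6] M [ 0.89  0.47 -0.01] g 0.201 30.0
13 t21.01 p [ 0.5003 -0.117   0.2057] F [-2.   4.3 16.6] M [ 0.87  0.43 -0.03] g 0.202 30.0
10 t21.26 p [ 0.5003 -0.117   0.2057] F [-1.8  5.1 14.8] M [ 0.89  0.5  -0.04] g 0.202 30.0
7 t21.51 p [ 0.5003 -0.117   0.2057] F [-1.2  5.  14.8] M [ 0.91  0.38 -0.04] g 0.202 30.0
4 t21.76 p [ 0.5003 -0.117   0.2057] F [-2.   4.6 15.9] M [ 0.81  0.45 -0.01] g 0.203 30.0
1 t22.01 p [ 0.5003 -0.117   0.2057] F [-1.5  4.7 15.1] M [ 0.89  0.41 -0.02] g 0.204 30.0
-2 t22.26 p [ 0.5003 -0.117   0.2057] F [-1.4  4.1 15.9] M [ 0.9   0.43 -0.03] g 0.203 30.0
-5 t22.51 p [ 0.5003 -0.117   0.2057] F [-1.2  5.4 15.7] M [0.87 0.43 0.04] g 0.202 30.0
-8 t22.76 p [ 0.5003 -0.117   0.2057] F [-1.5  5.4 15.5] M [0.86 0.39 0.23] g 0.203 30.0
-11 t23.01 p [ 0.5    -0.1169  0.2057] F [-2.4  4.8 16.6] M [0.92 0.69 0.22] g 0.201 30.0
-14 t23.26 p [ 0.5003 -0.117   0.2057] F [-2.   4.1 14.5] M [0.78 0.34 0.25] g 0.203 30.0
-17 t23.51 p [ 0.5003 -0.117   0.2056] F [-0.3  3.3 13.4] M [0.79 0.33 0.29] g 0.203 30.1
```

```bash
python3 - <<'E'
from h import *
for z in (.2085,.2105,.2115,.2125,.213):
    ctrl.move_l([.5,-.117,z],vel=.02);st(z)
    if ctrl.current_contact_force()[2]<-1:break
E
```

```text
0.2085 t23.83 p [ 0.5003 -0.1171  0.2093] F [-1.3  2.3 17. ] M [0.81 0.51 0.31] g 0.202 30.0
0.2105 t24.08 p [ 0.5003 -0.1171  0.2109] F [0.3 2.5 9.2] M [0.58 0.18 0.25] g 0.203 30.0
0.2115 t24.33 p [ 0.4998 -0.1171  0.2112] F [ 1.1 -0.2 -1.9] M [ 0.08 -0.    0.06] g 0.204 30.0
```

The force reverses at z≈0.211 (0.039 travel), so the handle is held by its lock. I'll release, retreat and check.

```bash
python3 - <<'E'
from h import *
ctrl.command_gripper(.6);ctrl.move_l([.5,-.117,.36],vel=.15);ctrl.goto([.3,.4,.36],R(90));st()
a=ctrl.read_camera("top");b=ctrl.read_camera("scene")
f=lambda i,s:cv2.resize(i,s,interpolation=cv2.INTER_CUBIC)
cv2.imwrite("pics/end.png",np.hstack([f(a[140:260,235:395],(400,300)),f(b[160:310,220:390],(400,353))[:300]]))
cv2.imwrite("pics/endtop.png",a)
E
```

```text
t28.19 p [0.3006 0.3996 0.36  ] F [ 0.  -0.4  0.2] M [-0.13  0.04 -0.01] g 0.601 0.0
```

View pics/end.png

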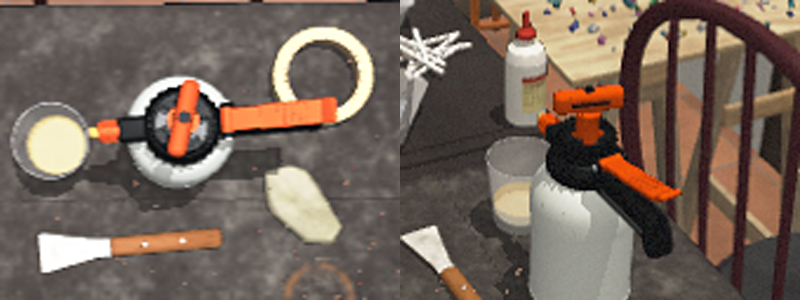

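The handle is down and stays there, with the bar at (183,120) in the top half of the picture. The trigger is released, and the sprayer is upright with the glass, spatula and slab untouched.

```bash
python3 -c "
from bench import ctrl
print(ctrl.sign_off())"
```

```text
the job is handed in; nothing more can be done
None
```

I blew off the pressure with a full trigger squeeze held over a second, then locked the pump handle down at about 0.039 m travel, where it stayed by itself; the sprayer stands upright where it was, probably turned about 10°, the other things are untouched, and the job was handed in at about 28 s.

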